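# Tuck the flap of the gym accessory case

## Robot

A 7-joint arm with a two-finger parallel gripper is mounted at the origin on the work surface. World frame = base frame: x ahead of the robot, y to its left, z up, the work surface at z = 0. Lengths are in m, angles in rad, forces in N, time in s.
With the tool pointing down it reaches from about 0.4 to 0.85 m from the base axis. Payload 4.4 kg.
Tool frame: the origin (TCP) lies midway between the tips of the shut fingers; the grasp point (between the pads) lies 19 mm behind it; z points along the fingers, y is the line along which they close (so a half turn about z gives the same grasp; the last joint's range is limited). The gripper opens to 94 mm and grips with 3 to 60 N. Pads are 16 mm wide; open, the fingers measure 119 mm over their backs; the gripper's body (75 mm by 177 mm) begins 78 mm behind the grasp point.
Start: joints at [-1.307, 0.628, 0.038, 1.517, -0.027, 0.996, -0.02], TCP at [0.21, 0.615, 0.178] pointing down, gripper open.
Joint ranges: [-3.06, 3.06], [-0.37, 2.12], [-1.25, 1.32], [0.18, 2.47], [-1.1, 4.24], [0.23, 1.98], [-2.94, 2.94]. Speed limits (rad/s): [2.57, 2.57, 3.14, 3.14, 3.14, 3.14, 3.14].

## Interface

Orientations are given as a unit quaternion [x, y, z, w].
In Python, from cell import robot gives the robot as it stands.
- The arm moves only by the tool move_arm, never from a script. Its argument "plan" is a list that holds one entry, the list of rows, each a list of 7 numbers: the shift along the tool's x, y, z in units of 30 mm (1.0 is 30 mm), then the turn, a rotation vector about the tool's x, y, z in units of 5 degrees (1.0 is 5 degrees), then the opening, from -1 (shut) to 1 (fully open). In form: [[[tx, ty, tz, wx, wy, wz, grip], ...]]. A call has 1 to 20 rows; each row is the pose to reach, as a shift and turn from the pose commanded when the call began, along the tool's axes at that moment; what a row does not reach only later rows make up. A row lasts 1/10 s, in which the tool goes at most 50 mm and 8.59 degrees, less where a joint would pass 70% of its speed; a pose out of reach is approached as far as the arm can. A call with a gripper value outside its range is refused whole. The fingers move at their own pace and stop on an object; the grip force is fixed at half the most. Time passes only in rows, so rows that repeat a pose let the fingers close. It gives the time, the measured TCP pose, the force, the opening and the grip force at its end, in the units of the state.
- robot.get_state(): the state, without advancing time (a new reading comes with each control period).
- robot.camera(name): name is "side" or "top"; returns a dict with "color" (384x512x3 uint8, blue, green, red), "intrinsics" (3x3 intrinsics, pixels), "rvec" (rotation vector, rad) and "tvec" (3), from world to camera coordinates, as OpenCV has them. Camera axes: x right, y down, z forward; pixel columns grow to the right and rows downward; lengths in m; the calibration is good to about 2 mm. A picture is of the moment at which its call begins. There is no depth.
- robot.job_done(): hands the job in; it is judged then, once.
The state is a dict: "clock": time; "q": joint angles; "qd": joint speeds; "tau": joint torques, N m; "position": TCP position; "eef_rot": TCP orientation; "force": force on the tool from outside, world axes, zero at the start; "ft_torque": the same for the moment, N m; "finger_gap": opening from 0.0 (shut) to 1.0 (fully open); "grasp_force": force on a finger pad.
Only numpy, scipy, OpenCV 4.12 (cv2) and the standard library are available. Lean on these libraries where they do the work, as an engineer would, in place of code of your own. Each camera call takes 0.05 s, during which the arm holds its last target. There are 200 camera calls.

## Task

Close the accessory case with the fingers only: fold its hinged flap over until it lies flat, then, keeping it pressed flat, push it towards the lip so that its edge slides beneath the lip, fully home, and stays there by itself. Do not pinch the flap, and leave everything standing around and inside the case where it is.

Things in the scene. Friction and masses are not known exactly. Their poses are not given: they have to be found in the camera images.
- case: Grey plastic case on the table, too well held to be shoved: 200 mm long (x), 150 mm wide (y). Origin: centre of its underside, z up; x points from the hinge end to the lip end. Walls 4 mm thick, 56 mm high; a rear deck, top 56 mm high, covers x = -100 to -55 mm; the rest is an open mouth, covered by the flap. At the +x end the retaining lip overhangs the mouth over the whole width.
- lip_edge (a point): Middle of the front of the lip, at case x = 78 mm, z = 68.5 mm; axes as the case's. The lip covers case x = 78 to 100 mm: flat underside (x from 84 mm) 65.5 mm above the table, top 69.5 mm; its front 6 mm is bent up as a lead-in, reaching 72 mm high.
- flap_hinge (a point): Middle of the flap's hinge axis (parallel to case y), at case x = -50 mm + value of joint tuck, y = 0, z = 60.5 mm. Axes as the case's. It slides along case x with the flap.
- flap_edge (a point): Middle of the flap's free edge on the outer face, 125 mm from the hinge axis. x axis: from hinge to free edge; y: along the hinge; z: out of the outer face (up when the flap is closed, away from the mouth, to case -x, when it stands open).
- flap_step (a point): Foot of the step on the flap's outer face, 85 mm from the hinge axis, on the middle line; axes as flap_edge. The step is a rib 95 mm wide: a square face 10 mm high towards the hinge, sloping down to the free edge side, ending 105 mm from the hinge. A fingertip on the outer face on its hinge side can press the flap down and push it along.
- flap_face: White plastic outer panel of the flap with its step: 118 mm wide, 2.5 mm thick, reaching 125 mm from the hinge. Origin on the hinge axis, axes as flap_edge; its outer face is at z = 2.5 mm. With the liner the flap is 5 mm thick.
- flap_liner: Under panel of the flap, 110 mm wide, 2.5 mm thick, its outer edge 9 mm short of the free edge. Origin and axes as flap_face. It faces the inside of the case. Pinching the flap means pressing on liner and outer panel at once.
- flap (a joint): Hinge angle, rad: 0 = flat over the mouth, pi/2 = upright, at most 1.95. A weak spring (at most about 0.07 N m) with little friction opens an untucked flap again to nearly upright.
- tuck (a joint): Slide of the whole flap with its hinge along case +x, m: 0 = back, 0.018 = home (stop). Rubs with about 4 N, stays where left. At 0 the flat flap's edge is 3 mm short of the lip; at home it reaches 15 mm under it. The lip blocks an edge that is not flat; a flap slid forward before it is flat lands on top of the lip.
- grip: Loose black handle grip with metal end rings, 112 mm long, 34 mm thick, lying inside the case across it; leave it.
- tub: Chalk tub with black cap, diameter 68 mm, 72 mm tall, beside the case; leave it. Origin under its centre.
- timer: Black interval timer, 62 x 50 x 24 mm, beside the case; leave it. Origin under its centre.
- pull: Steel pull handle lying beyond the lip end, 106 x 73 mm, 26 mm high; leave it. Origin under the middle of its black grip.
- dumbbell: Small black hexagonal dumbbell, 175 mm long, 56 mm high; leave it. Origin under its centre.
- shaker: Pale, translucent drinking bottle, diameter 84 mm, 190 mm tall; leave it. Origin under its centre.
- remote: Black remote control, 160 x 42 x 16 mm; leave it. Origin under its centre.

How it is judged:
On the way, in this order (a step that is already met when the one before it is completed fails the run):
1. the flap is folded down nearly flat before it is tucked (value of joint flap below 0.12 rad and value of joint tuck below 0.01 m), for 0.05 s.
2. the flat flap is pushed along, its edge beneath the lip (value of joint flap below 0.05 rad and value of joint tuck above 0.015 m), for 0.2 s.
At the end, for the whole second after the job is handed in: The flap lies flat (hinge below 0.05 rad), has slid at least 15 of its 18 mm, and its edge is at least 10 mm beneath the lip, kept there by the lip alone (all of step 2 and x of flap_edge in the frame of lip_edge above 0.01 m and z of flap_edge in the frame of lip_edge below 0 m and velocity of joint flap below 0.05 rad/s); the robot touches nothing.
It fails at once if the flap is pinched: the fingers press on its outer and under panels at once (contact force between the fingers and flap_face above 0.5 N and contact force between the fingers and flap_liner above 0.5 N).
It fails at once if something standing about or in the case is shifted or lifted by more than 25 mm (distance of any of grip, tub, timer, pull, dumbbell, shaker, remote from where it was at the start of the episode above 0.025 m).
It fails at once if the flap is pressed with the arm or the gripper's body instead of the fingers (contact force between the arm and flap_face above 3 N or contact force between the arm and flap_liner above 3 N).
It also fails if it takes over 38 s, if anything falls off the work surface, if the arm or the gripper's body presses on something with over 40 N, if the wrist force passes 120 N, or if a joint passes its speed limit or range.

## Working session

There is one attempt and no reset: what is moved stays moved. The work goes in short steps, Python scripts to look and compute and a tool call to move; the robot and the scene stay as the last step left them, time stands still between calls to the robot, and variables do not carry over. Pictures are saved under pics/ and viewed, at most 10 in all, crops included, and the job is handed in when it is done.

Besides the shell and the picture viewer there is one more tool, called after "Call:" by a JSON object that holds its "api" and its "payload", one argument or row to a line. move_arm: Moves the arm, as the interface text tells. Its arguments: {"type":"object","properties":{"plan":{"type":"array","items":{"type":"array","items":{"type":"array","items":{"type":"number"}}}}},"required":["plan"]}

```bash
mkdir -p pics; ls; python3 - <<'E'
from cell import robot
import cv2
s=robot.get_state(); print(s['clock'],s['position'],s['eef_rot'],s['force'],s['finger_gap'])
for n in('top','side'):
    c=robot.camera(n); cv2.imwrite(f'pics/{n}0.png',c['color']); print(n,c['intrinsics'],c['rvec'],c['tvec'])
E
```

```text
pics
0.0 [0.21022984 0.61431191 0.17668296] [ 1.64160532e-01  9.86433202e-01 -9.13724315e-04 -1.49946067e-04] [-0.44649488  0.13816501 -0.35640856] 1.000856838342381
top [[400.09907968   0.         257.85762246]
 [  0.         400.09907968 184.69760766]
 [  0.           0.           1.        ]] [ 2.15908547 -2.11383347  0.16481479] [-0.02064794  0.59276377  1.20481512]
side [[441.46638561   0.         255.14902549]
 [  0.         441.46638561 194.21437521]
 [  0.           0.           1.        ]] [ 2.32855029 -0.59678565  0.26412052] [-0.52846095  0.25168116  1.24212809]
```

View pics/top0.png

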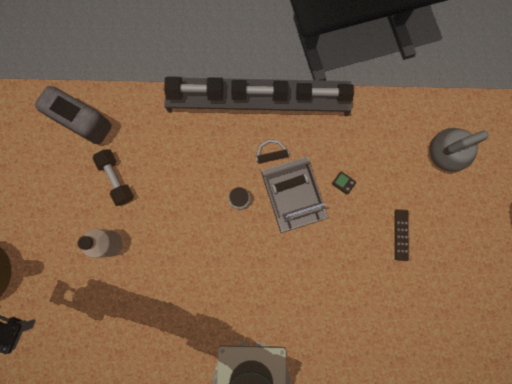

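View pics/side0.png

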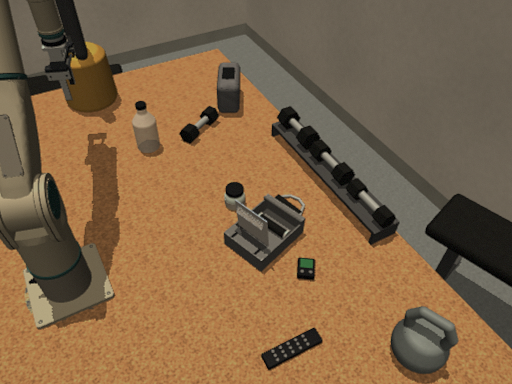

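The case sits at about (295,195) in the top view. Its lip end is away from the robot, next to the pull at (272,152), and the flap stands upright near (305,212). I'll zoom in on both views for the corners.

```bash
python3 - <<'E'
import cv2,numpy as np
a=cv2.imread('pics/top0.png')[135:245,215:365]; b=cv2.imread('pics/side0.png')[175:285,210:330]
a=cv2.resize(a,None,fx=5,fy=5,interpolation=cv2.INTER_CUBIC); b=cv2.resize(b,None,fx=5,fy=5,interpolation=cv2.INTER_CUBIC)
cv2.imwrite('pics/a.png',cv2.convertScaleAbs(a,alpha=1.5));cv2.imwrite('pics/b.png',cv2.convertScaleAbs(b,alpha=1.5))
E
```

```text
(no output)
```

View pics/a.png

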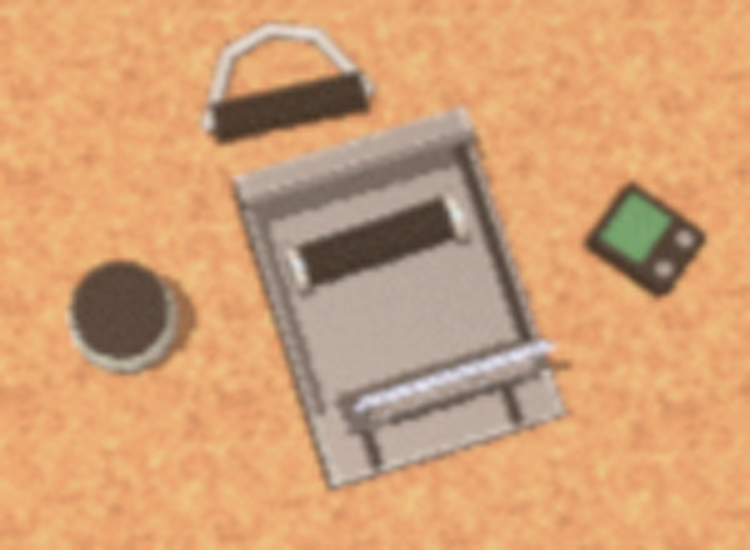

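View pics/b.png

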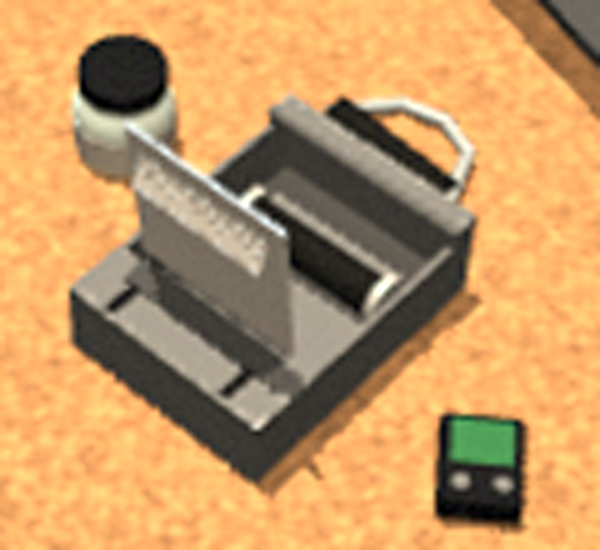

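```bash
cat > h.py <<'E'
import numpy as np,cv2
from cell import robot
from scipy.spatial.transform import Rotation as R
from scipy.optimize import least_squares
def proj(c,P): return cv2.projectPoints(np.array(P,float),c['rvec'],c['tvec'],c['intrinsics'],None)[0][:,0]
def T(p,P): # case->world
    P=np.array(P,float); return R.from_euler('z',p[2]).apply(P)+[p[0],p[1],0]
def tool(X): # world -> tool move (units of 30mm) from current pose
    s=robot.get_state(); return R.from_quat(s['eef_rot']).inv().apply(np.array(X)-s['position'])/.03
E
python3 - <<'E'
from h import *
ct,cs=robot.camera('top'),robot.camera('side')
top=np.array([[237,180],[467,110],[333,487],[565,410]]);Pt=[[.1,.075,.0695],[.1,-.075,.0695],[-.1,.075,.056],[-.1,-.075,.056]]
sd=np.array([[72,290],[262,430],[265,488],[475,215]]);Ps=[[-.1,.075,.056],[-.1,-.075,.056],[-.1,-.075,0],[.1,-.075,.0695]]
up=lambda u,o:(u+.5)/5-.5+np.array(o)
top=up(top,[215,135]);sd=up(sd,[210,175])
f=lambda p:np.r_[(proj(ct,T(p,Pt))-top).ravel(),(proj(cs,T(p,Ps))-sd).ravel()]
r=least_squares(f,[.5,-.1,.3]);p=r.x;print(p,np.degrees(p[2]));print(r.fun.reshape(-1,2).round(2))
# flap edge corners
def fl(a,y,r=.125): return [-.05+r*np.cos(a)-.0025*np.sin(a),y,.0605+r*np.sin(a)+.0025*np.cos(a)]
te=up(np.array([[353,410],[553,347]]),[215,135]);se=up(np.array([[128,125],[290,235]]),[210,175])
g=lambda a:np.r_[(proj(ct,T(p,[fl(a[0],.059),fl(a[0],-.059)]))-te).ravel(),(proj(cs,T(p,[fl(a[0],.059),fl(a[0],-.059)]))-se).ravel()]
q=least_squares(g,[1.5]);print('flap',q.x,q.fun.round(1))
for n,P in dict(lip=[.078,0,.0685],edge=fl(q.x[0],0),hinge=[-.05,0,.0605]).items(): print(n,T(p,[P])[0])
print(robot.get_state()['clock'])
E
```

```text
[ 0.56727346 -0.12266755  0.34035426] 19.50086256621681
[[-0.47 -0.85]
 [-0.66 -1.73]
 [ 0.97 -0.25]
 [ 0.88 -0.29]
 [-0.87  0.26]
 [-0.47  0.56]
 [-1.67  0.03]
 [ 0.18  0.14]]
flap [1.67425705] [ 1.1 -0.7  1.5 -1.5 -0.7  0.2 -0.6  0.3]
lip [ 0.6407991  -0.09662951  0.0685    ]
edge [ 0.50562865 -0.14449817  0.1845734 ]
hinge [ 0.52014164 -0.13935861  0.0605    ]
0.2
```

Call:
{"api": "move_arm", "payload": {
  "plan": [
    [[0,0,-1.6,0,0,0,-1],[0,0,-3.2,0,0,0,-1],[0,0,-4.5,0,0,-1.5,-1],[0,0,-4.5,0,0,-3,-1],[0,0,-4.5,0,0,-4.5,-1],[0,0,-4.5,0,0,-6,-1],[0,0,-4.5,0,0,-7.7,-1],[0,0,-4.5,0,0,-7.7,-1],[0,0,-4.5,0,0,-7.7,-1]]
  ]
}}

```text
clock: 1.1
position: [0.2106, 0.6148, 0.3123]
eef_rot: [-0.168, 0.986, -0.0, -0.0]
force: [-0.2, 0.2, 0.6]
finger_gap: 0.271
grasp_force: 0.0
```

```bash
python3 - <<'E'
from h import *
s=robot.get_state();print(s['position'],R.from_quat(s['eef_rot']).as_matrix().round(3),s['q'])
p=[0.5673,-.1227,.3404]
for X in ([.45,.25,.30],*T(p,[[-.095,0,.30],[-.095,0,.14]])): print(X,tool(X).round(2))
E
```

```text
[0.21058213 0.6148269  0.3123383 ] [[-0.943 -0.332 -0.   ]
 [-0.332  0.943 -0.   ]
 [ 0.    -0.    -1.   ]] [-1.21710162  0.52955767 -0.11733371  1.31436808  0.06115193  1.30157593
  0.57444575]
[0.45, 0.25, 0.3] [ -3.49 -14.12   0.41]
[ 0.47775099 -0.1544171   0.3       ] [  0.11 -27.14   0.42]
[ 0.47775099 -0.1544171   0.14      ] [  0.11 -27.14   5.75]
```

Call:
{"api": "move_arm", "payload": {
  "plan": [
    [[-1,-1.4,0,0,0,0,-1],[-2,-2.8,0,0,0,0,-1],[-3,-4.2,0,0,0,0,-1],[-3.5,-5.8,0,0,0,0,-1],[-3.5,-7.4,0,0,0,0,-1],[-3.5,-9,0,0,0,0,-1],[-3.5,-10.6,0,0,0,0,-1],[-3.5,-12.2,0,0,0,0,-1],[-3.5,-14,0,0,0,0,-1],[-3,-15.5,0,0,0,0,-1],[-2.4,-17,0,0,0,0,-1],[-1.8,-18.5,0,0,0,0,-1],[-1.2,-20,0,0,0,0,-1],[-0.6,-21.5,0,0,0,0,-1],[0,-23,0,0,0,0,-1],[0.2,-24.5,0,0,0,0,-1],[0.3,-26,0,0,0,0,-1],[0.3,-27.1,0,0,0,0,-1],[0.3,-27.1,0,0,0,0,-1],[0.3,-27.1,0,0,0,0,-1]]
  ]
}}

```text
clock: 3.1
position: [0.4746, -0.1539, 0.3123]
eef_rot: [-0.169, 0.986, 0.0, -0.0]
force: [-0.5, 0.6, -0.1]
finger_gap: 0.007
grasp_force: 0.0
```

```bash
python3 - <<'E'
from h import *
s=robot.get_state();print(s['position'],R.from_quat(s['eef_rot']).as_matrix().round(3),s['q'],s['finger_gap'])
p=[0.5673,-.1227,.3404]
for X in T(p,[[-.10,0,.14]]): print(X,tool(X).round(2))
# tip path: flap angle a, tip at r=.062 centre, just pressing
for a in [1.6,1.4,1.2,1,.8,.6,.4,.2,.05]:
    r=.064;h=.0025;w=.008
    P=[-.05+r*np.cos(a)-h*np.sin(a)-w*np.sin(a),0,.0605+r*np.sin(a)+h*np.cos(a)]; print(a,np.round(P,3),tool(T(p,[P])[0]).round(2))
E
```

```text
[ 0.47456062 -0.15394764  0.31230662] [[-0.943 -0.332 -0.001]
 [-0.332  0.943  0.001]
 [ 0.     0.001 -1.   ]] [ 0.10500192  0.27622728  0.20247511  1.7299274  -0.06079223  1.14226074
  2.23490265] 0.007239093002051713
[ 0.47303788 -0.15608642  0.14      ] [ 0.07 -0.05  5.74]
1.6 [-0.062  0.     0.124] [-1.19 -0.05  6.26]
1.4 [-0.049  0.     0.124] [-1.62 -0.05  6.28]
1.2 [-0.037  0.     0.121] [-2.04 -0.05  6.37]
1 [-0.024  0.     0.116] [-2.46 -0.05  6.55]
0.8 [-0.013  0.     0.108] [-2.83 -0.05  6.8 ]
0.6 [-0.003  0.     0.099] [-3.16 -0.05  7.12]
0.4 [0.005 0.    0.088] [-3.43 -0.05  7.48]
0.2 [0.011 0.    0.076] [-3.62 -0.05  7.89]
0.05 [0.013 0.    0.066] [-3.71 -0.05  8.2 ]
```

Call:
{"api": "move_arm", "payload": {
  "plan": [
    [[0.1,0,1.5,0,0,0,-1],[0.1,0,3,0,0,0,-1],[0.1,0,4.5,0,0,0,-1],[0.1,0,5.8,0,0,0,-1],[0,0,6.2,0,0,0,-1],[-0.3,0,6.2,0,0,0,-1],[-0.6,0,6.25,0,0,0,-1],[-0.9,0,6.25,0,0,0,-1],[-1.2,0,6.25,0,0,0,-1],[-1.4,0,6.27,0,0,0,-1],[-1.6,0,6.28,0,0,0,-1],[-1.8,0,6.32,0,0,0,-1],[-2.05,0,6.37,0,0,0,-1],[-2.25,0,6.46,0,0,0,-1],[-2.45,0,6.55,0,0,0,-1],[-2.65,0,6.67,0,0,0,-1],[-2.85,0,6.8,0,0,0,-1],[-3,0,6.95,0,0,0,-1],[-3.15,0,7.1,0,0,0,-1],[-3.15,0,7.1,0,0,0,-1]]
  ]
}}

```text
clock: 5.1
position: [0.5626, -0.1216, 0.0983]
eef_rot: [-0.171, 0.985, 0.001, -0.002]
force: [-0.2, -0.1, -0.0]
finger_gap: 0.005
grasp_force: 0.0
```

```bash
python3 - <<'E'
from h import *
s=robot.get_state();print(s['position'],s['force'])
a=robot.camera('side')['color'][135:285,190:330]
cv2.imwrite('pics/c.png',cv2.convertScaleAbs(cv2.resize(a,None,fx=4,fy=4,interpolation=cv2.INTER_CUBIC),alpha=1.5))
E
```

```text
[ 0.56261799 -0.12164777  0.09829459] [-0.15814553 -0.05356186 -0.03676958]
```

View pics/c.png

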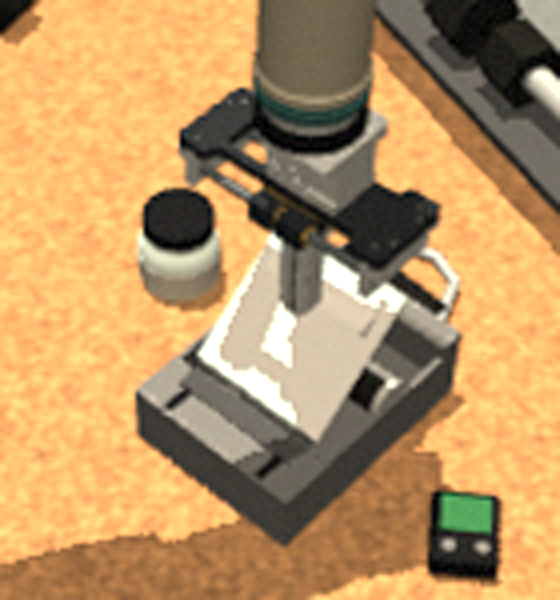

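The flap is folding under the finger: the tip is on the outer face at (300,300) in the crop, just on the hinge side of the step. I'll continue down.

Call:
{"api": "move_arm", "payload": {
  "plan": [
    [[-0.15,0,0.2,0,0,0,-1],[-0.27,0,0.4,0,0,0,-1],[-0.35,0,0.6,0,0,0,-1],[-0.4,0,0.8,0,0,0,-1],[-0.45,0,0.95,0,0,0,-1],[-0.45,0,1.05,0,0,0,-1],[-0.45,0,1.1,0,0,0,-1],[-0.45,0,1.15,0,0,0,-1],[-0.45,0,1.2,0,0,0,-1],[-0.45,0,1.2,0,0,0,-1],[-0.45,0,1.2,0,0,0,-1]]
  ]
}}

```text
clock: 6.25
position: [0.5765, -0.1178, 0.0636]
eef_rot: [-0.17, 0.985, -0.0, -0.0]
force: [0.4, 0.3, 0.5]
finger_gap: 0.005
grasp_force: 0.0
```

Call:
{"api": "move_arm", "payload": {
  "plan": [
    [[0,0,0.03,0,0,0,-1],[0,0,0.07,0,0,0,-1],[0,0,0.1,0,0,0,-1],[0,0,0.1,0,0,0,-1],[0,0,0.1,0,0,0,-1]]
  ]
}}

```text
clock: 6.75
position: [0.5764, -0.1177, 0.0605]
eef_rot: [-0.17, 0.985, 0.0, -0.0]
force: [-0.2, -0.5, -0.5]
finger_gap: 0.006
grasp_force: 0.1
```

```bash
python3 - <<'E'
from h import *
s=robot.get_state();print(s['position'],s['force'])
a=robot.camera('side')['color'][135:285,190:330]
cv2.imwrite('pics/d.png',cv2.convertScaleAbs(cv2.resize(a,None,fx=4,fy=4,interpolation=cv2.INTER_CUBIC),alpha=1.2))
E
```

```text
[ 0.57640713 -0.11770151  0.06048842] [-0.21083861 -0.54453606 -0.53583627]
```

View pics/d.png

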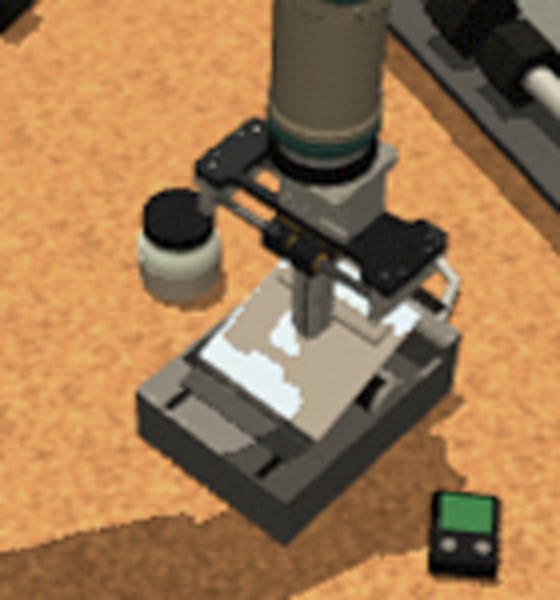

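The flap is nearly down but looks slightly tilted, so I'll overlay the model at several angles to check.

```bash
python3 - <<'E'
from h import *
c=robot.camera('side');t=robot.camera('top');p=[0.5673,-.1227,.3404]
def pt(a,r,y,n,k=0): return [-.05+k+r*np.cos(a)-n*np.sin(a),y,.0605+r*np.sin(a)+n*np.cos(a)]
out=[]
for cam,(u0,v0,w,h) in ((c,(215,175,100,110)),(t,(260,155,80,90))):
    f=6; im=cv2.resize(cam['color'][v0:v0+h,u0:u0+w],None,fx=f,fy=f,interpolation=cv2.INTER_CUBIC)
    D=lambda P,col:cv2.polylines(im,[((proj(cam,T(p,P))-[u0,v0]+.5)*f-.5).astype(int)],True,col,1)
    for a,col in ((0,(0,0,255)),(.2,(0,255,0))):
        D([pt(a,r,y,.0025) for r,y in((0,.059),(.125,.059),(.125,-.059),(0,-.059))],col)
        D([pt(a,.085,y,.0025) for y in(.0475,-.0475)],col)
    D([[x,y,.056] for x,y in((-.1,.075),(.1,.075),(.1,-.075),(-.1,-.075))],(255,0,0))
    D([[.078,y,.072] for y in(.075,-.075)],(255,0,0))
    cv2.imwrite('pics/ov%d.png'%len(out),im);out.append(cv2.resize(im,(int(im.shape[1]*550/im.shape[0])*3//4,412)))
cv2.imwrite('pics/ov.png',np.hstack(out));print(np.hstack(out).shape)
s=robot.get_state();print(R.from_euler('z',-p[2]).apply(s['position']-np.array([p[0],p[1],0])))
E
```

```text
(412, 741, 3)
[0.01027489 0.00168634 0.06051403]
```

View pics/ov.png

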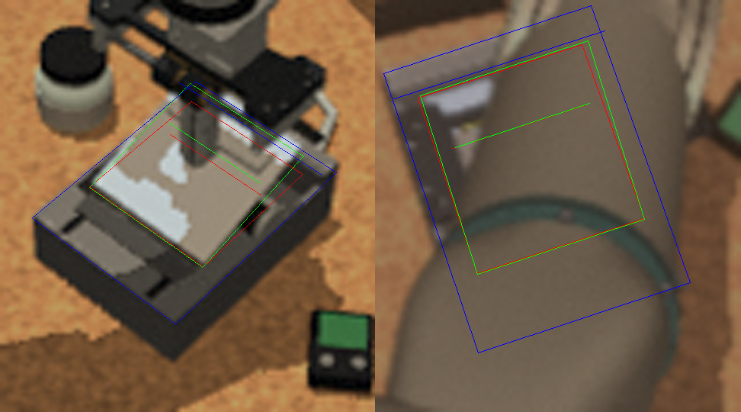

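```bash
python3 - <<'E'
from h import *
c=robot.camera('side');s=robot.get_state();M=R.from_quat(s['eef_rot']).as_matrix()
print(s['position'],s['force'])
f=6
im=cv2.resize(c['color'][190:250,235:315],None,fx=8,fy=8,interpolation=cv2.INTER_CUBIC);im=cv2.convertScaleAbs(im,alpha=1.2)
q=lambda X:tuple(int(v) for v in (proj(c,[X])[0]-[235,190]+.5)*8-.5)
P=s['position']
cor=[q(P+M@[x*.008,y*.0125,0]) for x,y in((1,1),(1,-1),(-1,-1),(-1,1))]
cv2.polylines(im,[np.array(cor)],True,(0,0,255),1)
cv2.line(im,q(P),q(P+[0,0,.06]),(255,0,0),1)
cv2.imwrite('pics/e.png',im);print(cor)
E
```

```text
[ 0.57638605 -0.11766204  0.06048781] [-0.05463597  0.29111878  0.24702258]
[(213, 265), (264, 300), (291, 276), (241, 241)]
```

View pics/e.png

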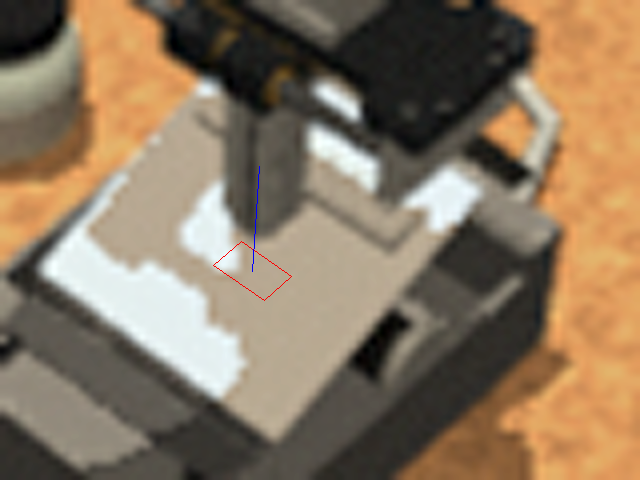

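The finger bottom is at about (265,232), but the reported TCP projects to (252,271). So the real tip is 15–28 mm higher than reported, which agrees with the flap still being open at 0.2–0.4 rad. I'll go on down using force feedback.

Call:
{"api": "move_arm", "payload": {
  "plan": [
    [[0.1,0,0.1,0,0,0,-1],[0.15,0,0.2,0,0,0,-1],[0.15,0,0.3,0,0,0,-1],[0.15,0,0.4,0,0,0,-1],[0.15,0,0.5,0,0,0,-1],[0.15,0,0.5,0,0,0,-1]]
  ]
}}

```text
clock: 7.55
position: [0.5719, -0.1191, 0.045]
eef_rot: [-0.17, 0.985, 0.0, -0.0]
force: [-0.2, -0.3, 0.5]
finger_gap: 0.004
grasp_force: 0.1
```

Call:
{"api": "move_arm", "payload": {
  "plan": [
    [[0,0,0.06,0,0,0,-1],[0,0,0.12,0,0,0,-1],[0,0,0.18,0,0,0,-1],[0,0,0.24,0,0,0,-1],[0,0,0.24,0,0,0,-1]]
  ]
}}

```text
clock: 8.05
position: [0.5721, -0.1192, 0.0381]
eef_rot: [-0.17, 0.985, 0.0, -0.0]
force: [0.5, -0.6, -1.1]
finger_gap: 0.007
grasp_force: 0.1
```

```bash
python3 - <<'E'
from h import *
c=robot.camera('side');s=robot.get_state();print(s['position'],s['force'],s['clock'])
p=[0.5673,-.1227,.3404]
im=cv2.resize(c['color'][190:260,225:315],None,fx=8,fy=8,interpolation=cv2.INTER_CUBIC);im=cv2.convertScaleAbs(im,alpha=.9)
q=lambda P:((proj(c,T(p,P))-[225,190]+.5)*8-.5).astype(int)
for a,col in((0,(0,0,255)),(.2,(0,255,0))):
    pt=lambda r,y,n=.0025:[-.05+r*np.cos(a)-n*np.sin(a),y,.0605+r*np.sin(a)+n*np.cos(a)]
    cv2.polylines(im,[q([pt(0,.059),pt(.125,.059),pt(.125,-.059),pt(0,-.059)])],True,col,1)
    cv2.polylines(im,[q([pt(.085,.0475),pt(.085,-.0475)])],True,col,1)
x,y,_=R.from_euler('z',-p[2]).apply(s['position']-np.array([p[0],p[1],0]))
for z in(.063,.073): cv2.polylines(im,[q([[x+i*.008,y+j*.0125,z] for i,j in((1,1),(1,-1),(-1,-1),(-1,1))])],True,(255,0,0),1)
cv2.imwrite('pics/g.png',im);print(x,y)
E
```

```text
[ 0.57204963 -0.11923833  0.03818691] [ 0.42212169 -0.44073482  0.11738271] 8.1
0.00563283136577297 0.001677312806418056
```

View pics/g.png

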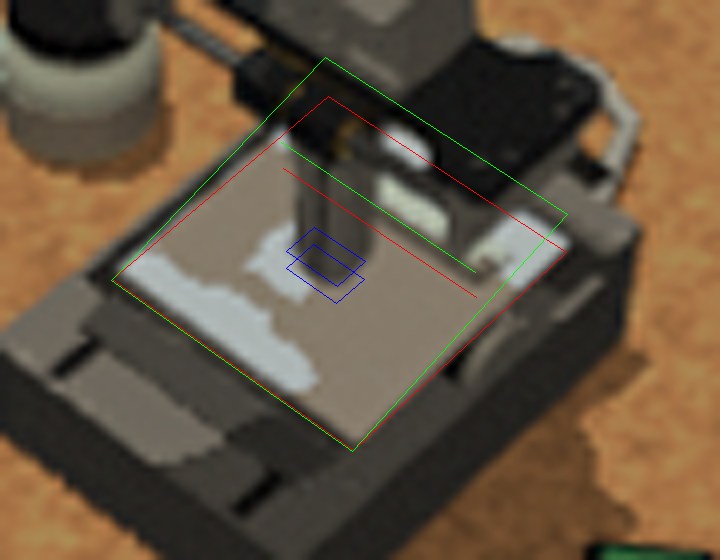

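The flap is now at roughly 0.1 rad and the finger is 15–20 mm short of the step. The tip offset is about 30 mm in z. I'll press on in small steps until the force rises.

Call:
{"api": "move_arm", "payload": {
  "plan": [
    [[0,0,0.05,0,0,0,-1],[0,0,0.1,0,0,0,-1],[0,0,0.15,0,0,0,-1],[0,0,0.15,0,0,0,-1],[0,0,0.15,0,0,0,-1]]
  ]
}}

```text
clock: 8.6
position: [0.5723, -0.1192, 0.0348]
eef_rot: [-0.17, 0.985, 0.0, 0.0]
force: [-2.0, -0.0, 9.8]
finger_gap: 0.009
grasp_force: 4.5
```

Call:
{"api": "move_arm", "payload": {
  "plan": [
    [[-0.1,0,0,0,0,0,-1],[-0.2,0,0,0,0,0,-1],[-0.3,0,0,0,0,0,-1],[-0.4,0,0,0,0,0,-1],[-0.5,0,0,0,0,0,-1],[-0.6,0,0,0,0,0,-1],[-0.7,0,0,0,0,0,-1],[-0.7,0,0,0,0,0,-1]]
  ]
}}

```text
clock: 9.4
position: [0.5894, -0.1134, 0.0346]
eef_rot: [-0.17, 0.985, 0.0, -0.002]
force: [-5.5, -1.2, 12.1]
finger_gap: 0.007
grasp_force: 6.1
```

Call:
{"api": "move_arm", "payload": {
  "plan": [
    [[-0.1,0,0,0,0,0,-1],[-0.2,0,0,0,0,0,-1],[-0.3,0,0,0,0,0,-1],[-0.4,0,0,0,0,0,-1],[-0.5,0,0,0,0,0,-1],[-0.5,0,0,0,0,0,-1]]
  ]
}}

```text
clock: 10.0
position: [0.6008, -0.1102, 0.0343]
eef_rot: [-0.169, 0.986, -0.0, -0.005]
force: [-9.6, -4.6, 12.4]
finger_gap: 0.002
grasp_force: 6.5
```

Call:
{"api": "move_arm", "payload": {
  "plan": [
    [[-0.1,0,0,0,0,0,-1],[-0.2,0,0,0,0,0,-1],[-0.3,0,0,0,0,0,-1],[-0.3,0,0,0,0,0,-1]]
  ]
}}

```text
clock: 10.4
position: [0.6078, -0.1078, 0.0339]
eef_rot: [-0.169, 0.986, -0.0, -0.006]
force: [-11.8, -4.4, 14.8]
finger_gap: 0.007
grasp_force: 9.2
```

Call:
{"api": "move_arm", "payload": {
  "plan": [
    [[-0.1,0,0,0,0,0,-1],[-0.2,0,0,0,0,0,-1],[-0.3,0,0,0,0,0,-1],[-0.3,0,0,0,0,0,-1]]
  ]
}}

```text
clock: 10.8
position: [0.6077, -0.1078, 0.033]
eef_rot: [-0.168, 0.986, 0.0, -0.014]
force: [-24.6, -8.4, 21.0]
finger_gap: 0.006
grasp_force: 16.3
```

The force ramps with no further motion, and the tip is at case x 43 mm (front face 51 mm, against 53 expected), so the flap is home. I'll relax and lift off.

Call:
{"api": "move_arm", "payload": {
  "plan": [
    [[0.15,0,-0.05,0,0,0,-1],[0.25,0,-0.15,0,0,0,-1],[0.3,0,-0.4,0,0,0,-1],[0.4,0,-0.8,0,0,0,-1],[0.5,0,-1.6,0,0,0,-1],[0.7,0,-2.8,0,0,0,-1],[2,0,-4,0,0,0,-1],[3.5,0,-5,0,0,0,-1],[5,0,-6,0,0,0,-1],[6.5,0,-7,0,0,0,-1],[6.5,2,-7,0,0,0,-1],[6.5,3.5,-7,0,0,0,-1],[6.5,5,-7,0,0,0,-1],[6.5,6,-7,0,0,0,-1],[6.5,6,-7,0,0,0,-1]]
  ]
}}

```text
clock: 12.3
position: [0.3782, 0.0071, 0.2446]
eef_rot: [-0.174, 0.985, 0.001, 0.001]
force: [0.5, -0.5, -0.2]
finger_gap: 0.005
grasp_force: 0.0
```

```bash
python3 - <<'E'
from h import *
p=[0.5673,-.1227,.3404]; s=robot.get_state();print(s['position'],s['force'],s['qd'].max() if hasattr(s['qd'],'max') else s['qd'])
ims=[]
for n,(u0,v0,w,h) in (('side',(215,175,100,110)),('top',(250,145,95,95))):
    c=robot.camera(n);f=4 if n=='side' else 4.2
    im=cv2.resize(c['color'][v0:v0+h,u0:u0+w],(400,440),interpolation=cv2.INTER_CUBIC);sc=np.array([400/w,440/h])
    q=lambda P:((proj(c,T(p,P))-[u0,v0]+.5)*sc-.5).astype(int)
    for k,col in((0,(0,0,255)),(.018,(0,255,0))):
        cv2.polylines(im,[q([[k-.05,.059,.063],[k-.05,-.059,.063]])],True,col,1)
        cv2.polylines(im,[q([[k+.035,.0475,.063],[k+.035,-.0475,.063]])],True,col,1)
    ims.append(im)
cv2.imwrite('pics/z.png',np.hstack(ims))
E
```

```text
[0.37818268 0.00710085 0.24464148] [ 0.46825685 -0.45692499 -0.24729654] 0.07061976856282363
```

View pics/z.png

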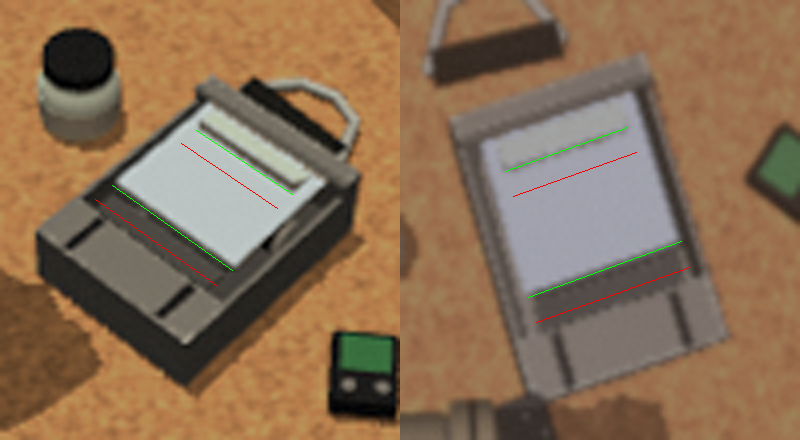

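The flap lies flat. Its hinge and step match the fully-home model lines (green) in both views, its edge is under the lip, and the neighbouring objects haven't moved. I'll hand it in.

```bash
python3 -c "
from cell import robot
print(robot.job_done())"
```

```text
the job is handed in; nothing more can be done
None
```

The flap was folded flat, pushed fully home under the lip and stayed there by itself in the last camera views; the job is handed in, but no verdict came back.

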